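# Slide the soap bar between the candle tins

## Robot

A 6-joint arm with a two-finger parallel gripper is mounted at the origin on a cart in front of the work surface, level with it; the furniture and walls round the work are solid. World frame = base frame: x ahead of the robot, y to its left, z up, the work surface at z = 0. Lengths are in m, angles in degrees, forces in N, time in s.
With the tool pointing down it reaches from about 0.3 to 0.775 m from the base axis. Payload 14.6 kg.
Tool frame: the origin (TCP) lies on the centre line of the jaws, within the pads' length; the fingertips stand manip.tip_reach ahead of it and the grasp point (between the pads) lies 3 mm ahead of it (manip.tip_reach is the distance from the TCP to the fingertips, in m); z points along the fingers, x is the direction in which the jaws open and shut, and the axes are right-handed (so a half turn about z gives the same grasp; the last joint's range is limited). The gripper opens to 94 mm and grips with 3 to 60 N. Pads are 16 mm wide; open, the fingers measure 119 mm over their backs; the gripper's body (75 mm by 177 mm) begins 78 mm behind the grasp point.
Start: joints at [-70.967, 17.183, 87.147, -0, 75.671, -3.816], TCP at [0.214, -0.507, 0.227] pointing down, gripper open.
Joint ranges: [-173.82, 173.82], [-45.26, 126.66], [13.44, 144.39], [-59.66, 239.66], [0, 175.72], [-146.38, 146.38]. Speed limits (degrees/s): [127.2, 127.2, 147.25, 180, 180, 180].

## Interface

Orientations are given as a 3x3 rotation matrix whose columns are the frame's x, y, z axes.
In Python, from bench import manip, fingers, solver, telemetry, capture gives the robot as it stands. The module is installed in compiled form; this text tells all that it offers. Calls block until the motion is done:
- manip.reach(position, orientation): joint-space move of the TCP to a pose.
- manip.line_to(position, rotation=None, velocity=0.15, max_force=None): straight line of the TCP; rotation=None keeps the orientation; velocity is the mean speed in m/s. With max_force (N) it stops when the force on the tool has changed by that much, and returns True; else False.
- manip.move_joints(angles): joint-space move.
- fingers.gripper_open() and fingers.clamp(grasp_force=None): open the fingers fully, or close them until they stop; grasp_force is the grip in N (None keeps the last).
- manip.hold(seconds).
- solver.solve_ik(position, orientation): joint angles nearest the present ones, or None.
- telemetry.read_state(): the state.
- capture(name): name is "scene" or "top" or "wrist"; returns a dict with "image" (400x640x3 uint8, red, green, blue), "z_map" (400x640 float32, m along the optical axis (not along the pixel's ray), 0 where there is no reading), "K" (3x3 intrinsics, pixels), "extrinsics" (4x4, takes a point from camera to world coordinates). Camera axes: x right, y down, z forward; pixel columns grow to the right and rows downward; lengths in m; the calibration is good to about 2 mm. The wrist camera is an equidistant fisheye: a pixel r from the principal point sees the ray r / f radians off the axis. A picture is of the moment at which its call begins.
A pose or a line that the arm cannot do raises manip.IKError and nothing moves.
- manip.hand_in(): hands the job in, once; it reports no verdict.
The state is a dict: "t": time; "joint_pos": joint angles; "joint_vel": joint speeds; "effort": joint torques, N m; "position": TCP position; "tool_rot": TCP orientation; "wrist_force": force on the tool from outside, world axes, zero at the start; "ft_torque": the same for the moment, N m; "gripper_width": opening from 0.0 (shut) to 1.0 (fully open).
Only numpy, scipy, OpenCV 4.12 (cv2) and the standard library are available. Lean on these libraries where they do the work, as an engineer would, in place of code of your own. Each camera call takes 0.05 s, during which the arm holds its last target.

## Task

Push the soap bar that lies at the front of the table, left of the two front candle tins, lengthwise through the narrow gap between those tins until its leading end rests squarely against the side of the tray stack beyond, in line with the gap. Push it gently along the table with the fingertips, never pinching, lifting or tipping it; keep the robot itself off the tins, and leave the other things where they stand. Finish with the gripper clear of everything.

Things in the scene. Friction and masses are not known exactly. Their poses are not given: they have to be found in the camera images.
- soap: Wrapped soap bar, cream, a block 52 x 78 x 26 mm, about 0.11 kg, lying flat and loose in the front half of the table, to the left of the tins (the two soap bars at the back of the table are not meant). Origin: centre of the underside; y is its 78 mm length, x its 52 mm width, z up. It starts roughly (within about 0.3 rad) lengthwise to the gap and up to 30 mm to one side of its line.
- tin_near: Round candle tin (one of the two in the front half of the table, not those at the back), 62 mm across up to 32 mm high, then 64 mm across up to its top at 45 mm; stuck to the table, on the robot's side of the gap. Origin: centre of the underside.
- tin_far: Same kind of tin, 62 mm (lid 64 mm) across, 45 mm high; stuck to the table, on the far side of the gap, its centre 120 mm from the near tin's. Origin: centre of the underside.
- gap_mid (a point): Point on the table midway between the two tins. Its x axis is level and points along the push, through the gap to the tray stack (roughly to the robot's right, world -y); its y axis points from the near tin to the far tin. The gap is 58 mm wide at the height of the soap, 56 mm at the lids.
- tray_stack: Stack of four printed glass trays, 108 mm (x) x 176 mm (y), 32 mm high, stuck to the table, beyond the gap. Origin: centre of the underside of the lowest tray; x points along the push, parallel to gap_mid's x, so the long side facing the gap is the plane x = -54 mm. That side lies 120 to 135 mm beyond gap_mid.
- dish: round clear glass trinket dish, 93 mm across, 20 mm high; bystander. Origin: centre of the underside.
- bell: brass dome counter bell on a black foot, 82 mm across, 61 mm high; bystander. Origin: centre of the underside.
- mug_cream: plain cream mug with a handle, 78 x 109 x 84 mm; bystander at the right edge. Origin: underside.
- mug_pavilion: mug with a printed building and a handle, 80 x 111 x 82 mm; bystander at the right edge. Origin: underside.
- glass_candle: painted glass candle, 66 mm across, 101 mm high; bystander at the right. Origin: centre of the underside. Behind it, at the back right, stands a fixed big vase on a barrel: middle about 0.77 m ahead and 0.31 m right of the robot base, about 0.3 m wide from 0.14 m above the table upward, flowers on top; keep the arm on the robot side of it.
Not all that is in view belongs to the job. What is shaped like the tin_near but purple is not meant.

How it is judged (in metres and radians):
On the way:
1. the soap bar lies lengthwise between the two tins, flat on the table (x of soap in the frame of gap_mid between -0.03 and 0.03 m and y of soap in the frame of gap_mid between -0.012 and 0.012 m and height (world z) of soap below 0.006 m and angle between the y axis of soap and the x axis of gap_mid, either way round below 0.25 rad), for 0.05 s.
At the end, for the whole second after the job is handed in: The soap bar lies flat and still on the table beyond the tins, its leading end within 6 mm of the side of the tray stack, square to it within 0.12 rad (7 degrees), its middle within 15 mm of the line through the middle of the gap (x of soap in the frame of tray_stack between -0.099 and -0.088 m and y of soap in the frame of gap_mid between -0.015 and 0.015 m and angle between the y axis of soap and the x axis of tray_stack, either way round below 0.12 rad and height (world z) of soap below 0.006 m and angle between soap's own z axis and vertical below 0.06 rad and linear speed of soap below 0.01 m/s); the robot touches nothing.
It fails at once if the soap bar is lifted (more than 10 mm) or tipped (more than 0.3 rad) (height (world z) of soap above 0.01 m or angle between soap's own z axis and vertical above 0.3 rad).
It fails at once if the soap bar is squeezed or shoved with more than 20 N (contact force between the fingers and soap above 20 N).
It fails at once if the robot itself bumps a tin (more than 4 N) (contact force between any of the arm, the fingers and tin_near above 4 N or contact force between any of the arm, the fingers and tin_far above 4 N).
It fails at once if another thing on the table is shifted by more than 15 mm (distance of any of dish, bell, mug_cream, mug_pavilion, glass_candle from where it was at the start of the episode above 0.015 m).
It also fails if it takes over 59 s, if anything falls off the work surface, if the arm or the gripper's body presses on something with over 40 N, if the wrist force passes 120 N, or if a joint passes its speed limit or range.

## Working session

There is one attempt and no reset: what is moved stays moved. The work goes in short steps, each a Python script; the robot and the scene stay as the last script left them, time stands still between calls to the robot, and variables do not carry over. Pictures are saved under pics/ and viewed, and the job is handed in when it is done.

```bash
mkdir -p pics; ls
python3 - <<'E'
from bench import manip, telemetry, capture
import cv2, numpy as np
print(manip.tip_reach); s=telemetry.read_state(); print({k:np.round(v,3) for k,v in s.items()})
for n in ["scene","top","wrist"]:
    c=capture(n); cv2.imwrite(f"pics/{n}0.png",c["image"][:,:,::-1]); np.savez(f"{n}0.npz",**c); print(n,np.round(c["K"],1),np.round(c["extrinsics"],3))
E
```

```text
pics
0.022
{'t': np.float64(0.0), 'joint_pos': array([-7.0967e+01,  1.7216e+01,  8.7179e+01, -1.0000e-03,  7.5671e+01,
       -3.8170e+00]), 'joint_vel': array([-0.097, -0.026,  0.008,  0.003, -0.019, -0.001]), 'effort': array([ 1.0000e-03, -5.3180e+01, -3.5273e+01,  7.1000e-02,  2.4000e-02,
       -0.0000e+00]), 'position': array([ 0.213, -0.507,  0.227]), 'tool_rot': array([[ 0.388, -0.922, -0.   ],
       [-0.922, -0.388,  0.001],
       [-0.001, -0.   , -1.   ]]), 'wrist_force': array([-0.676,  0.945, -0.295]), 'ft_torque': array([-0.031, -0.062,  0.024]), 'gripper_width': np.float64(0.997)}
scene [[473.2   0.  320.3]
 [  0.  473.2 205.8]
 [  0.    0.    1. ]] [[-0.757 -0.311  0.575 -0.172]
 [-0.653  0.33  -0.682  0.786]
 [ 0.022 -0.891 -0.453  0.661]
 [ 0.     0.     0.     1.   ]]
top [[448.9   0.  326. ]
 [  0.  448.9 214.6]
 [  0.    0.    1. ]] [[ 0.007 -0.999  0.051  0.542]
 [-1.    -0.008 -0.02  -0.116]
 [ 0.02  -0.051 -0.998  1.346]
 [ 0.     0.     0.     1.   ]]
wrist [[309.7   0.  318.9]
 [  0.  309.7 198.4]
 [  0.    0.    1. ]] [[ 0.388 -0.895 -0.218  0.277]
 [-0.922 -0.377 -0.091 -0.482]
 [-0.001  0.236 -0.972  0.384]
 [ 0.     0.     0.     1.   ]]
```

View pics/top0.png

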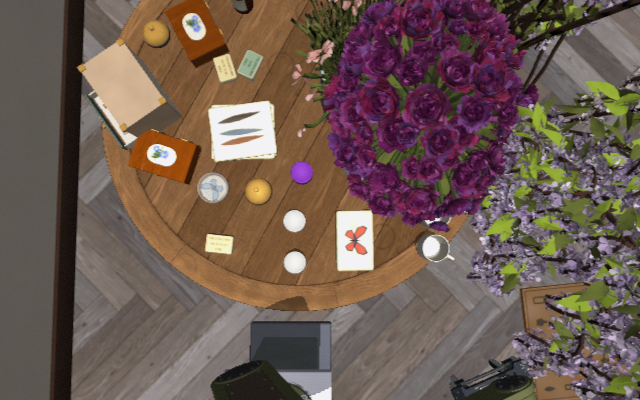

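View pics/scene0.png

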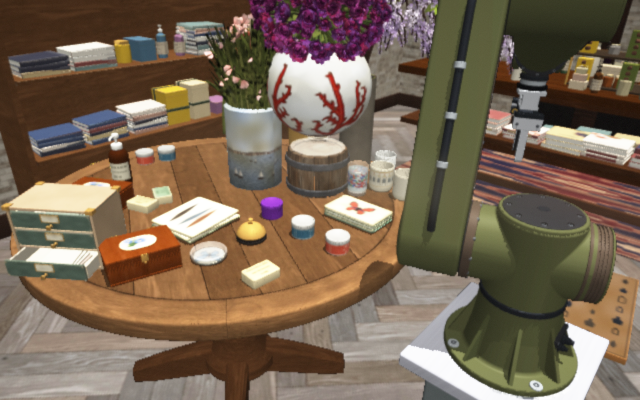

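View pics/wrist0.png

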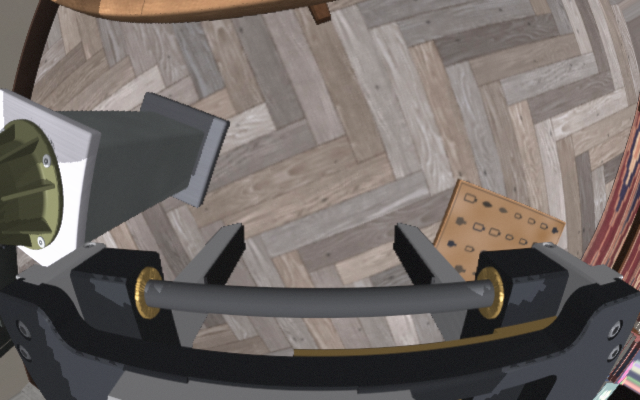

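The top view shows the soap at (219,244), the tins at (294,221) and (294,262), and the tray stack at (355,240). The dish is at (212,187) and the bell at (258,191). I'll measure these with masks next.

```bash
cat > h.py <<'E'
import numpy as np, cv2
def ray2plane(c,uv,z):
    K,T=c["K"],c["extrinsics"]; uv=np.atleast_2d(uv).astype(float)
    d=np.c_[(uv[:,0]-K[0,2])/K[0,0],(uv[:,1]-K[1,2])/K[1,1],np.ones(len(uv))]@T[:3,:3].T
    o=T[:3,3]; s=(z-o[2])/d[:,2]; return o+d*s[:,None]
def blob(c,box,cond,pick=None):
    im=c["image"].astype(int); hsv=cv2.cvtColor(c["image"],cv2.COLOR_RGB2HSV).astype(int)
    m=np.zeros(im.shape[:2],np.uint8); x0,y0,x1,y1=box
    m[y0:y1,x0:x1]=cond(im,hsv)[y0:y1,x0:x1]
    cs,_=cv2.findContours(m,cv2.RETR_EXTERNAL,cv2.CHAIN_APPROX_NONE)
    return max(cs,key=cv2.contourArea),m
def rect(c,cnt,z):
    # pixel contours run through border pixel centres: world rect, +1px
    p=ray2plane(c,cnt[:,0],z)[:,:2].astype(np.float32)
    return cv2.minAreaRect(p*1000)
E
python3 - <<'E'
from h import *
c=dict(np.load("top0.npz"))
light=lambda im,h:(im.min(2)>115)&(h[:,:,1]<95)
for n,box,z in [("soap",(195,228,245,260),.026),("near",(275,243,315,280),.045),("far",(275,203,315,241),.045),("tray",(325,200,385,280),.032),]:
    cnt,m=blob(c,box,light); (x,y),r=cv2.minEnclosingCircle(cnt)
    print(n,cv2.contourArea(cnt),(x,y),r, np.round(rect(c,cnt,z),1), "z",np.round(np.median(c["z_map"][m>0]),3))
    M=cv2.moments(m,True); u=(M['m10']/M['m00'],M['m01']/M['m00']); print(u,ray2plane(c,u,z).round(4))
im=c["image"][140:300,180:400,::-1]
cv2.imwrite("pics/topz.png",cv2.resize(im,(770,560),interpolation=cv2.INTER_NEAREST))
s=dict(np.load("scene0.npz"));im=s["image"][180:300,190:410,::-1]
cv2.imwrite("pics/scz.png",cv2.resize(im,(770,420),interpolation=cv2.INTER_NEAREST))
E
```

```text
Traceback (most recent call last):
ValueError: setting an array element with a sequence. The requested array has an inhomogeneous shape after 1 dimensions. The detected shape was (3,) + inhomogeneous part.
```

Run:
```python
from h import *
c=dict(np.load("top0.npz"))
light=lambda im,h:(im.min(2)>115)&(h[:,:,1]<95)
for n,box,z in [("soap",(195,228,245,260),.026),("near",(275,243,315,280),.045),("far",(275,203,315,241),.045),("tray",(325,200,385,280),.032),]:
    cnt,m=blob(c,box,light); (x,y),r=cv2.minEnclosingCircle(cnt)
    print(n,cv2.contourArea(cnt),(round(x,1),round(y,1)),round(r,1), [np.round(a,1) for a in rect(c,cnt,z)], "z",np.round(np.median(c["z_map"][m>0]),3))
    M=cv2.moments(m,True); u=(M['m10']/M['m00'],M['m01']/M['m00']); print(np.round(u,1),ray2plane(c,u,z).round(4))
im=c["image"][140:300,180:400,::-1]
cv2.imwrite("pics/topz.png",cv2.resize(im,(770,560),interpolation=cv2.INTER_NEAREST))
s=dict(np.load("scene0.npz"));im=s["image"][180:300,190:410,::-1]
cv2.imwrite("pics/scz.png",cv2.resize(im,(770,420),interpolation=cv2.INTER_NEAREST))
```

```text
soap 435.0 (218.6, 243.6) 15.0 [array([523.1, 170.2]), array([78.7, 51.4]), np.float64(84.0)] z 1.312
[218.6 243.6] [[0.5231 0.1704 0.026 ]]
near 369.0 (294.5, 262.0) 11.2 [array([471.9, -52.4]), array([63.2, 60.5]), np.float64(0.5)] z 1.295
[294.5 262. ] [[ 0.4718 -0.0524  0.045 ]]
far 365.0 (294.0, 220.5) 11.3 [array([591.6, -49.8]), array([60.9, 63.7]), np.float64(0.4)] z 1.301
[294.  220.5] [[ 0.5916 -0.0498  0.045 ]]
tray 2090.5 (354.1, 240.1) 34.0 [array([ 536. , -226.9]), array([174.5, 107.2]), np.float64(1.7)] z 1.314
[354.3 240.4] [[ 0.5352 -0.226   0.032 ]]
```

View pics/topz.png

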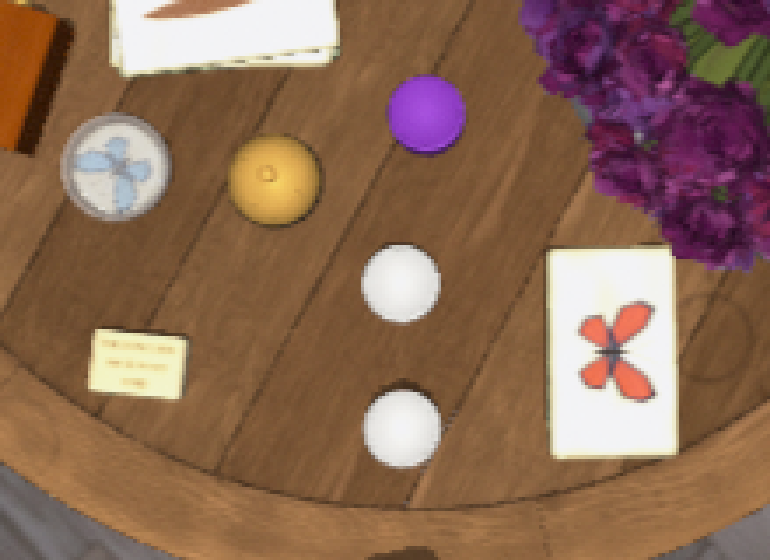

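View pics/scz.png

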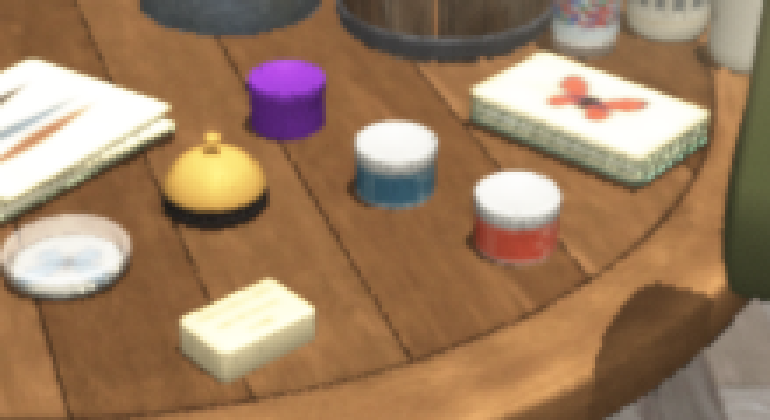

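The measured sizes agree with those given: the tins are 119.8 mm apart, the tray is 174x107 mm and the soap 79x51 mm. Before moving I'll check how far the arm stays from the flowers, then retract, swing round and close the gripper behind the soap.

```bash
cat >> h.py <<'E'
TH=np.radians(1.45)
MID=np.array([0.5317,-0.0511]); GX=np.array([np.sin(TH),-np.cos(TH)]); GY=np.array([np.cos(TH),np.sin(TH)])
def R(a=TH):
    c,s=np.cos(a),np.sin(a); return np.array([[c,s,0],[s,-c,0],[0,0,-1.]])
def g2w(gx,gy): return MID+gx*GX+gy*GY
def w2g(p): d=np.asarray(p)[:2]-MID; return np.array([d@GX,d@GY])
E
python3 - <<'E'
from h import *
for n in("top0","scene0"):
    c=dict(np.load(n+".npz")); K,T=c["K"],c["extrinsics"]; v,u=np.mgrid[:400,:640]; z=c["z_map"]
    P=np.stack([(u-K[0,2])/K[0,0]*z,(v-K[1,2])/K[1,1]*z,z],-1)[z>0]@T[:3,:3].T+T[:3,3]
    for lo,hi in[(.12,.25),(.25,.4),(.4,.6),(.6,.9)]:
        Q=P[(P[:,2]>lo)&(P[:,2]<hi)&(P[:,0]>.3)&(np.hypot(P[:,0],P[:,1])<1)&(P[:,1]<.35)]
        if len(Q):
            r=np.hypot(Q[:,0],Q[:,1]); i=r.argmin(); print(n,lo,Q[i].round(3),r.min().round(3)); 
            d=np.hypot(*(Q[:,:2]-[.53,-.08]).T); print("  nearest to end pose",d.min().round(3))
from bench import solver
for g in [.28,.24,.12,-.05,.04]: pass
for gx in (-.30,-.12,.03):
    for zz in (.028,.20):
        for a in (TH,TH+np.pi):
            q=solver.solve_ik([*g2w(gx,0),zz],R(a)); print(gx,zz,None if q is None else np.round(q,1))
E
```

```text
top0 0.12 [ 0.882 -0.165  0.167] 0.897
  nearest to end pose 0.362
top0 0.25 [ 0.441 -0.484  0.383] 0.655
  nearest to end pose 0.186
top0 0.4 [ 0.314 -0.483  0.538] 0.576
  nearest to end pose 0.13
top0 0.6 [ 0.337 -0.454  0.639] 0.565
  nearest to end pose 0.15
scene0 0.12 [ 0.653 -0.263  0.249] 0.704
  nearest to end pose 0.205
scene0 0.25 [ 0.619 -0.259  0.346] 0.671
  nearest to end pose 0.175
scene0 0.4 [ 0.305 -0.494  0.511] 0.58
  nearest to end pose 0.129
-0.3 0.028 [21.8 34.4 91.3 -0.  54.3 20.3]
-0.3 0.028 None
-0.3 0.2 [21.8 22.3 84.  -0.  73.7 20.3]
-0.3 0.2 None
-0.12 0.028 [ 3.5 29.6 99.3 -0.  51.   2. ]
-0.12 0.028 None
-0.12 0.2 [ 3.5 16.4 91.9 -0.  71.7  2. ]
-0.12 0.2 None
0.03 0.028 [-12.6  30.2  98.4  -0.   51.4 -14. ]
0.03 0.028 None
0.03 0.2 [-12.6  17.1  91.   -0.   71.9 -14. ]
0.03 0.2 None
```

Run:
```python
from h import *
for n in("top0","scene0"):
    c=dict(np.load(n+".npz")); K,T=c["K"],c["extrinsics"]; v,u=np.mgrid[:400,:640]; z=c["z_map"]
    P=np.stack([(u-K[0,2])/K[0,0]*z,(v-K[1,2])/K[1,1]*z,z],-1)[z>0]@T[:3,:3].T+T[:3,3]
    for lo in np.arange(.1,.8,.1):
        Q=P[(P[:,2]>lo)&(P[:,2]<lo+.1)&(P[:,0]>.42)&(np.hypot(P[:,0],P[:,1])<1)&(P[:,1]<.35)]
        if len(Q):
            r=np.hypot(Q[:,0],Q[:,1]); i=r.argmin(); 
            d=np.hypot(*(Q[:,:2]-[.532,-.087]).T); print(n,round(lo,1),"minr",Q[i].round(3),"nearest end",d.min().round(3),Q[d.argmin()].round(3))
from bench import manip,fingers,telemetry
s=telemetry.read_state(); p=s["position"]; u=p[:2]/np.hypot(*p[:2])
manip.line_to([*(u*.40),.24],velocity=.2)
q=np.array(telemetry.read_state()["joint_pos"]); q[0]=22; q[5]=20
manip.move_joints(q)
fingers.clamp(5)
s=telemetry.read_state(); print(s["t"],s["position"].round(4),s["tool_rot"].round(3),s["gripper_width"])
```

```text
top0 0.1 minr [ 0.882 -0.165  0.167] nearest end 0.359 [ 0.882 -0.165  0.167]
top0 0.2 minr [ 0.825 -0.131  0.298] nearest end 0.296 [ 0.825 -0.131  0.298]
top0 0.3 minr [ 0.441 -0.484  0.383] nearest end 0.181 [ 0.685 -0.183  0.346]
top0 0.4 minr [ 0.456 -0.418  0.492] nearest end 0.154 [ 0.619 -0.214  0.485]
top0 0.5 minr [ 0.586 -0.211  0.574] nearest end 0.123 [ 0.621 -0.172  0.561]
top0 0.6 minr [ 0.42  -0.462  0.689] nearest end 0.145 [ 0.66  -0.155  0.605]
top0 0.7 minr [ 0.428 -0.442  0.734] nearest end 0.211 [ 0.688 -0.229  0.7  ]
scene0 0.1 minr [ 0.614 -0.348  0.1  ] nearest end 0.224 [ 0.684 -0.252  0.109]
scene0 0.2 minr [ 0.628 -0.256  0.291] nearest end 0.176 [ 0.666 -0.201  0.295]
scene0 0.3 minr [ 0.619 -0.259  0.346] nearest end 0.169 [ 0.655 -0.203  0.344]
scene0 0.4 minr [ 0.466 -0.412  0.489] nearest end 0.155 [ 0.63  -0.207  0.48 ]
scene0 0.5 minr [ 0.585 -0.216  0.575] nearest end 0.122 [ 0.615 -0.177  0.561]
4.575 [0.3562 0.1834 0.24  ] [[ 0.999  0.035  0.   ]
 [ 0.035 -0.999  0.   ]
 [ 0.    -0.    -1.   ]] 0.005020299535181476
```

Run:
```python
from h import *
from bench import manip,telemetry,capture
print(w2g([.5231,.1704]))
manip.reach([*g2w(-.300,-.003),.10],R())
for n in("wrist","top","scene"):
    c=capture(n); np.savez(n+"1.npz",**c); cv2.imwrite(f"pics/{n}1.png",c["image"][:,:,::-1])
s=telemetry.read_state(); print(s["t"],s["position"].round(4),g2w(-.3,-.003),s["wrist_force"].round(2))
```

```text
[-0.22164669 -0.00299228]
5.625 [0.5211 0.2488 0.1017] [0.52110959 0.24872802] [ 0.71 -0.11 -0.9 ]
```

View pics/wrist1.png

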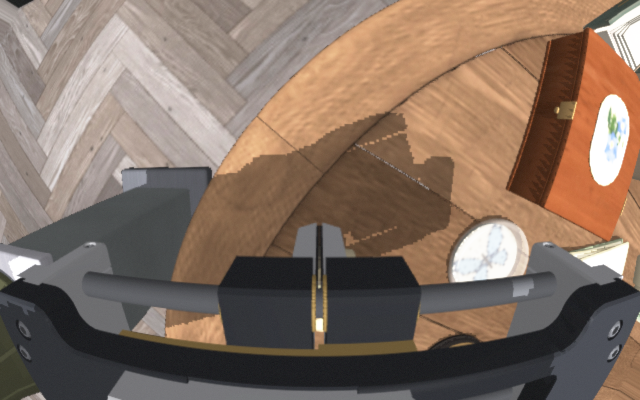

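View pics/scene1.png

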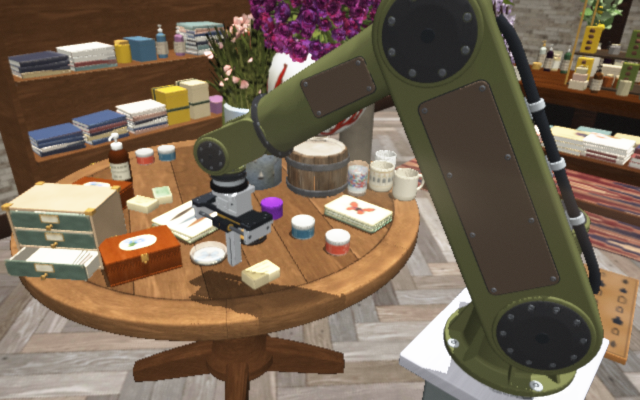

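```bash
cat >> h.py <<'E'
light=lambda im,h:(im.min(2)>115)&(h[:,:,1]<95)
def soap_meas(c,box):
    cnt,m=blob(c,box,light); r=rect(c,cnt,.026)
    b=cv2.boxPoints(r); w=np.array(r[0])/1000; e=[b[1]-b[0],b[2]-b[1]]; L=max(e,key=np.linalg.norm)
    if L@GX<0: L=-L
    return w2g(w), np.degrees(np.arctan2(L@GY,L@GX)), np.round(r[1],1), cv2.boundingRect(cnt)
def look(tag,box):
    from bench import capture
    c=capture("top"); im=c["image"][180:290,190:400,::-1]
    cv2.imwrite(f"pics/{tag}.png",cv2.resize(im,None,fx=3.5,fy=3.5,interpolation=cv2.INTER_NEAREST))
    g,a,sz,bb=soap_meas(c,box); print(tag,"soap g(mm)",(g*1000).round(1),"yaw",round(a,1),sz,bb); return c
E
python3 - <<'E'
from h import *
from bench import manip,telemetry
print(soap_meas(dict(np.load("top0.npz")),(195,228,245,260)))
print(manip.line_to([*g2w(-.300,-.003),.028],rotation=R(),velocity=.08,max_force=8))
s=telemetry.read_state(); print(s["t"],s["position"].round(4),s["wrist_force"].round(2))
print(manip.line_to([*g2w(-.215,-.003),.028],rotation=R(),velocity=.03,max_force=8))
s=telemetry.read_state(); print(s["t"],s["position"].round(4),w2g(s["position"]),s["wrist_force"].round(2))
look("p1",(190,225,275,262))
E
```

```text
(array([-0.22147495, -0.00298243]), np.float64(-7.421232381467836), array([78.7, 51.4]), (205, 234, 28, 20))
False
6.675 [0.5214 0.2489 0.0285] [-0.06  0.69  0.57]
False
9.6583 [0.5233 0.1638 0.028 ] [-0.21500343 -0.00300251] [ 0.14  0.1  -0.63]
p1 soap g(mm) [-162.3    2.1] yaw -1.1 [49.6 70.3] (227, 233, 25, 18)
```

View pics/p1.png

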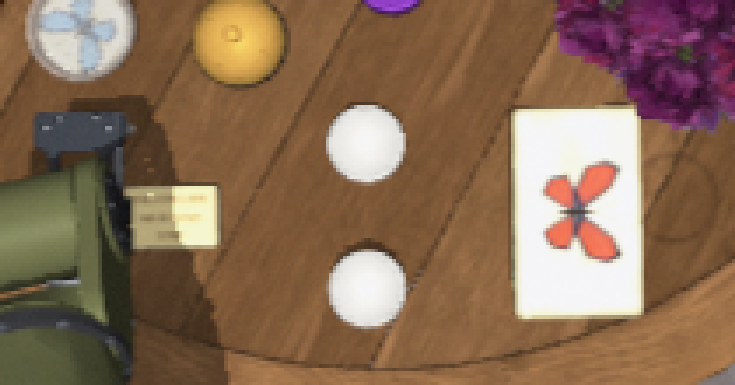

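The soap has turned nearly square (yaw -1.1°), though the arm hides its rear end. I'll back off a little to get a full view.

Run:
```python
from h import *
from bench import manip,telemetry
manip.line_to([*g2w(-.245,-.003),.028],rotation=R(),velocity=.06)
c=look("p2",(190,225,275,262))
for n,box in [("near",(275,243,315,280)),("far",(275,203,315,241))]:
    cnt,m=blob(c,box,light); print(n,[np.round(a,1) for a in rect(c,cnt,.045)])
print(telemetry.read_state()["t"])
```

```text
p2 soap g(mm) [-162.3    2.1] yaw -1.1 [49.6 70.3] (227, 233, 25, 18)
near [array([471.9, -52.4]), array([63.2, 60.5]), np.float64(0.5)]
far [array([591.6, -49.8]), array([60.9, 63.7]), np.float64(0.4)]
10.4083
```

View pics/p2.png

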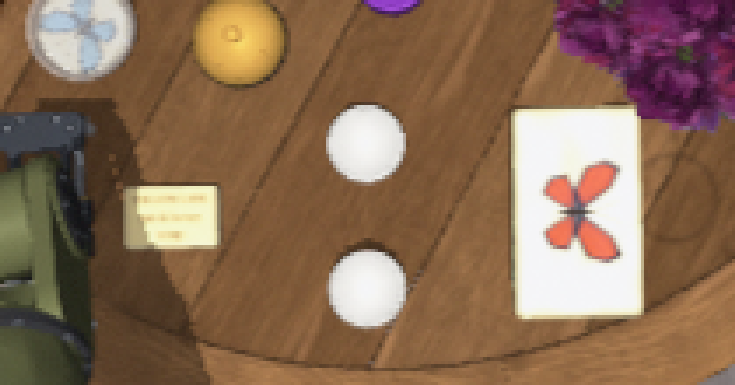

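```bash
cat >> h.py <<'E'
light=lambda im,h:(im[:,:,2]>75)&(h[:,:,1]<120)
def look(tag,box):
    from bench import capture
    c=capture("top"); im=c["image"][180:290,190:400,::-1]; np.savez("last.npz",**c)
    cv2.imwrite(f"pics/{tag}.png",cv2.resize(im,None,fx=3.5,fy=3.5,interpolation=cv2.INTER_NEAREST))
    g,a,sz,bb=soap_meas(c,box); print(tag,"soap g(mm)",(g*1000).round(1),"yaw",round(a,1),sz,bb)
    # row/col profile of edges: sub-pixel
    b=c["image"][:,:,2].astype(float); x,y,w,h=bb; mid=[]
    for u in range(x+2,x+w-2):
        col=b[y-5:y+h+5,u]; bg=min(col[:3].mean(),col[-3:].mean()); top=np.median(col[7:-7]); t=(top+bg)/2
        idx=np.where(col>t)[0]; i0,i1=idx[0],idx[-1]
        if i0==0 or i1==len(col)-1: continue
        e0=i0-(col[i0]-t)/(col[i0]-col[i0-1]); e1=i1+(col[i1]-t)/(col[i1]-col[i1+1])
        mid.append((u,y-5+(e0+e1)/2,e1-e0))
    mid=np.array(mid); G=np.array([w2g(p) for p in ray2plane(c,mid[:,:2],.026)])*1000
    f=np.polyfit(G[:,0],G[:,1],1); print("  midline gy at centre",np.polyval(f,g[0]*1000).round(2),"yaw",np.degrees(np.arctan(f[0])).round(2),"width px",mid[:,2].mean().round(2),"resid",np.std(G[:,1]-np.polyval(f,G[:,0])).round(2)); return c
E
python3 - <<'E'
from h import *
c=look("p3",(215,225,275,262))
E
```

```text
p3 soap g(mm) [-163.8    0.7] yaw -1.1 [52.5 79.1] (225, 233, 28, 19)
  midline gy at centre 2.36 yaw -0.38 width px 17.64 resid 0.46
```

Run:
```python
from h import *
c=dict(np.load("last.npz")); b=c["image"][:,:,2].astype(int)
print(b[228:256,232]);print(b[228:256,238]); print(b[228:256,244]); print(b[228:256,250])
print(b[205:278,294])
print(b[205:236,290:299].mean(1).round().astype(int)); 
for n,box in [("near",(275,243,315,280)),("far",(275,203,315,241))]:
    cnt,m=blob(c,box,lambda im,h:im[:,:,2]>130); print(n,[np.round(a,1) for a in rect(c,cnt,.045)], cv2.minEnclosingCircle(cnt))
```

```text
[ 64  62  61  61  41 170 195 190 165 162 191 199 201 168 143 180 198 204
 178 171 172 134  98  50  40  44  43  42]
[ 57  59  60  62  42 174 198 183 151 169 196 202 194 181 173 192 203 201
 163 160 190 202 158  85  64  62  62  65]
[ 61  58  55  59  45 191 200 185 156 168 200 204 203 167 160 194 205 206
 207 206 207 212 133  68  59  61  66  71]
[ 60  60  60  62  50 189 194 188 191 189 195 196 196 196 198 198 200 200
 201 201 199 205 126  70  62  65  62  59]
[ 49  49  50  55  45 201 215 228 232 236 239 241 243 245 246 247 247 245
 243 241 239 236 234 230 227 227 220 105  58  58  52  57  57  56  59  59
  61  60  57  59  59  57  62  38  36  33 137 219 229 232 234 238 240 243
 245 246 247 247 248 246 243 242 240 236 234 230 226 217 141  73  53  51
  51]
[ 52  53  53  55  41 167 214 228 231 233 236 239 241 242 243 243 243 242
 240 239 237 235 232 229 224 227 171  83  57  56  54]
near [array([471.9, -52.5]), array([63.2, 60.5]), np.float64(0.6)] ((294.5, 262.0), 11.236202239990234)
far [array([591.6, -49.8]), array([60.9, 63.7]), np.float64(0.4)] ((294.0, 220.5), 11.280613899230957)
```

```bash
cat >> h.py <<'E'
def to(gx,gy,a=0,z=.028,v=.06,f=None):
    from bench import manip
    return manip.line_to([*g2w(gx,gy),z],rotation=R(TH+np.radians(a)),velocity=v,max_force=f)
E
python3 - <<'E'
from h import *
from bench import manip,telemetry
to(-.245,.003,-.85)
s0=(-.164,.0024)
print(to(-.125,.0024-.0024*(-.125+.049+.164)/.164+.0006,-.85,v=.03,f=8))
p=w2g(telemetry.read_state()["position"]); print(p, telemetry.read_state()["wrist_force"].round(2))
to(p[0]-.03,p[1],-.85)
c=look("p4",(225,225,283,262)); print(telemetry.read_state()["t"])
E
```

```text
False
[-0.12502502  0.00172426] [1.49 0.49 0.09]
p4 soap g(mm) [-74.8  -1. ] yaw -1.1 [52.6 76.2] (256, 233, 27, 19)
  midline gy at centre 0.54 yaw -0.81 width px 17.66 resid 0.22
15.5583
```

View pics/p4.png

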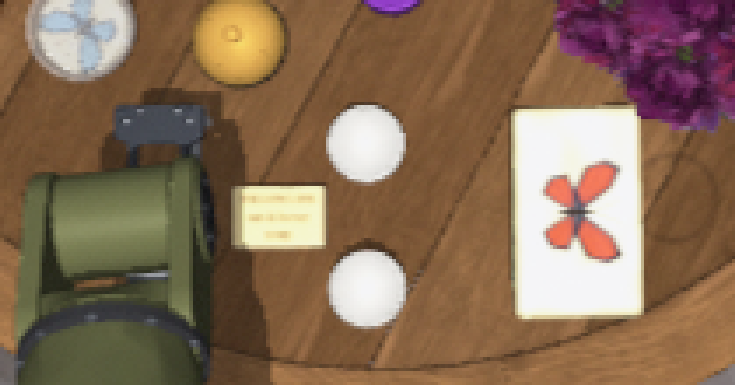

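The soap's midline at row ~241.5 is centred between the tins, whose edges are at rows 232 and 251, and its yaw is -0.8°. I'll push through the gap.

Run:
```python
from h import *
from bench import manip,telemetry
to(-.145,.0005,-.3)
print(to(.006,0,-.3,v=.03,f=8))
st=telemetry.read_state();p=w2g(st["position"]); print(p, st["wrist_force"].round(2))
to(p[0]-.035,p[1],-.3)
c=look("p5",(295,225,336,262)); print(telemetry.read_state()["t"])
```

```text
False
[5.96538494e-03 5.34520993e-06] [0.06 0.75 0.18]
p5 soap g(mm) [59.9 -0.6] yaw -1.1 [52.8 70.4] (303, 232, 25, 19)
  midline gy at centre 0.44 yaw -0.03 width px 17.71 resid 0.18
21.8417
```

View pics/p5.png

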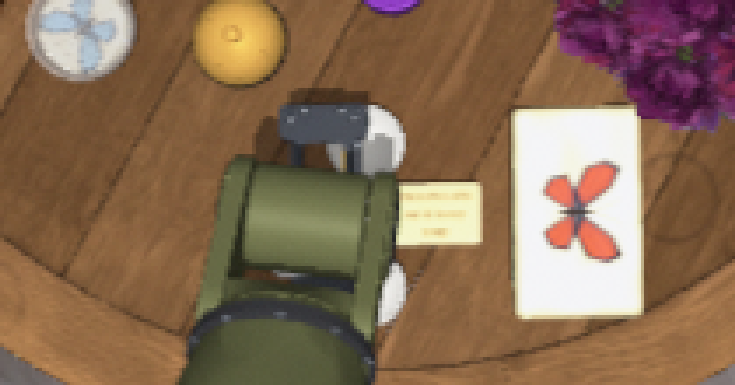

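Run:
```python
from h import *
from bench import manip,telemetry
to(.0,.0003,0,v=.05)
print(to(.022,.0003,0,v=.03,f=6))
print(to(.046,.0003,0,v=.01,f=4))
st=telemetry.read_state();p=w2g(st["position"]); print(p, st["wrist_force"].round(2))
to(p[0]-.06,0,0,v=.06)
c=look("p6",(300,225,336,262)); print(telemetry.read_state()["t"])
```

```text
False
True
[0.03246827 0.00021826] [-0.7   1.62  1.49]
p6 soap g(mm) [81.9 -1. ] yaw -1.1 [52.7 73.5] (310, 232, 26, 19)
  midline gy at centre 0.75 yaw -0.08 width px 17.54 resid 0.11
25.8833
```

View pics/p6.png

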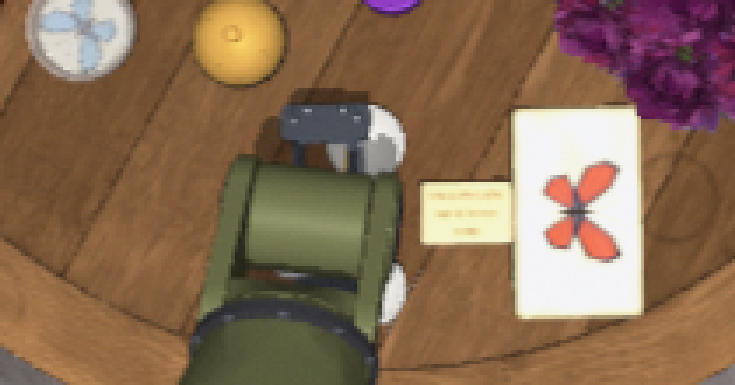

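Run:
```python
from h import *
from bench import manip,telemetry,capture
to(-.14,0,0,v=.12)
to(-.14,0,0,z=.2,v=.15)
c=look("p7",(300,225,334,262))
cv2.imwrite("pics/p7z.png",cv2.resize(c["image"][195:285,280:390,::-1],None,fx=6,fy=6,interpolation=cv2.INTER_NEAREST))
b=c["image"][:,:,2].astype(int)
for v in (236,242,247): print(b[v,304:342])
cnt,m=blob(c,(337,200,385,280),light); r=rect(c,cnt,.032); print([np.round(a,1) for a in r])
s=capture("scene"); cv2.imwrite("pics/s7.png",cv2.resize(s["image"][170:290,250:430,::-1],None,fx=4,fy=4,interpolation=cv2.INTER_NEAREST))
print(telemetry.read_state()["t"])
```

```text
p7 soap g(mm) [78.9 -1. ] yaw -1.1 [52.7 67.6] (310, 232, 24, 19)
  midline gy at centre 0.77 yaw -0.05 width px 17.57 resid 0.11
[ 54  58  57  53  54  61 132 182 180 170 172 159 155 170 168 168 173 168
 172 174 173 177 175 177 172 168 174 174 171 183 193 186 157 176 228 243
 244 244]
[ 54  54  53  55  53  69 140 187 200 201 194 190 188 185 191 196 192 190
 195 194 194 195 196 198 194 192 190 196 202 203 204 189 156 182 231 245
 247 247]
[ 54  49  51  53  57  71 141 190 202 204 203 203 204 206 204 199 193 191
 193 193 185 184 193 204 205 206 206 205 206 207 206 193 152 164 226 244
 247 248]
[array([ 535.2, -228.2]), array([178.3, 105.8]), np.float64(0.3)]
28.3667
```

View pics/p7z.png

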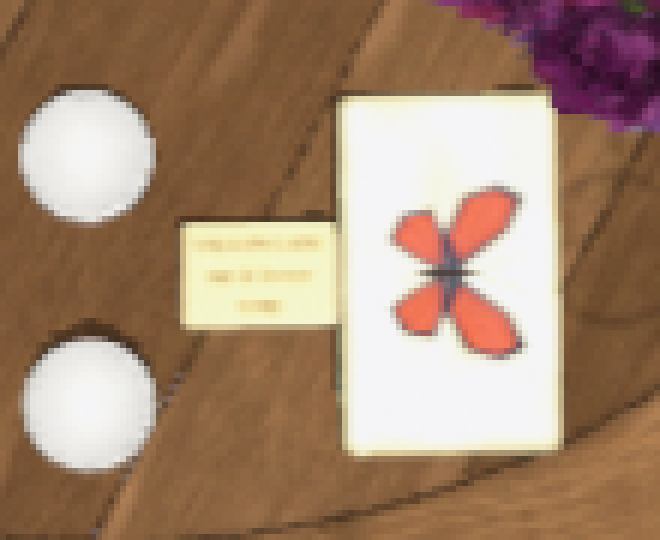

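View pics/s7.png

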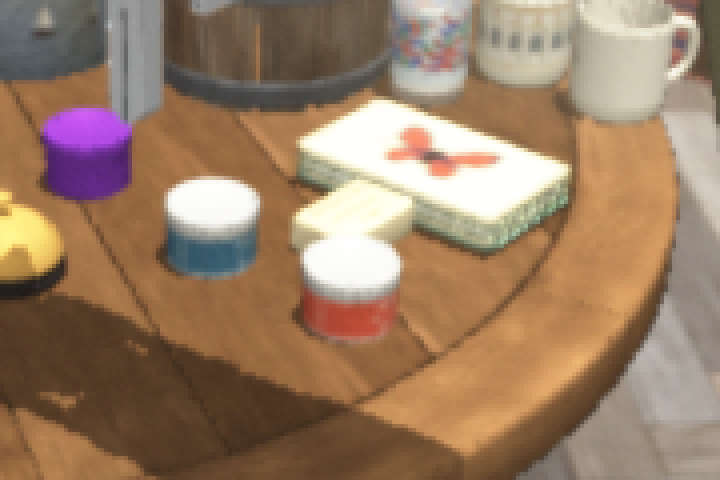

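Run:
```python
from bench import manip,telemetry
s=telemetry.read_state(); print(s["t"],s["position"].round(3),s["wrist_force"].round(2))
manip.hand_in()
```

```text
28.3667 [0.528 0.089 0.199] [ 0.25  0.11 -1.86]
the job is handed in; nothing more can be done
```

I pushed the soap with closed fingertips in four gentle stages: squaring it up, lining it up with the gap, going through the gap, then up against the tray stack. The last push stopped on its 4 N limit. I then backed out through the gap, lifted clear and handed in at about 28 s.

**Last checks**
- **Position:** the soap lies flat. By its edge profile, its midline is about 0.8 mm off the gap line and its yaw is about 0°, both in the gap frame I measured.
- **Contact with the tray:** there is no dark gap between the soap's leading end and the tray side in the top view. I take them to be within about 2 mm, less than one camera pixel. The finger stop position agrees, putting the leading end at about 120.5 mm against about 122 mm measured for the tray face.
- **Other things:** the gripper is clear of everything. I saw no sign that anything else moved, but I didn't re-measure the bystanders.

**Disagreements**
- The coarser colour mask put the soap 1.0 mm to the other side of the line with a yaw of -1.1°. In that last view the mask's search area cut off the soap's leading end, so its length and centre along the push (78.9 mm) can't be used.
- The tray's angle came out at 1.7° in the first measurement and 0.3° in the last, where flowers hid one corner and the mask had changed.

All of these differences are within the stated tolerances.

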